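# Set the drip-kit gate valve two turns open and hold it

### The job

Close the gate valve on the drip-kit head unit: turn its handwheel with a light grip, never squeezing or pushing it hard, until it is fully shut, and then back it off exactly two full turns from shut. Finish while gripping the revolving handle on the wheel and keep holding it there, so that the wheel cannot creep while I tighten the packing nut; leave everything else on the counter where it lies.

Things in the scene. Friction and masses are not known exactly. Their poses are not given: they have to be found in the camera images.
- head_unit: Drip-irrigation head unit screwed to a plywood board (190 x 480 x 18 mm) that is fixed to the counter, in a different place and yaw each time. Along its own y, 68 mm above the counter, run: a grey inlet pipe with a pressure gauge (145 mm from the origin in -y, its top 189 mm above the counter), the bronze gate valve, and a black screen filter (162 mm from the origin in +y, top 120 mm). Origin: counter height, on the valve's upright stem axis; z up.
- wheel_hub (a point): Top of the nut in the middle of the valve's dark cast-iron handwheel, on the stem axis, 183 mm above the counter. The level handwheel has four spokes and a round rim 113 mm over all, rim top 176 mm above the counter; it turns but does not rise.
- handle_mid (a point): Grip point of the black plastic revolving handle that stands upright on the rim, 50 mm from the stem axis, 212 mm above the counter. The handle is 22 mm in diameter, its free part runs from 178 to 235 mm above the counter, and it spins freely on its own pin, so it can be gripped from above and led round in a circle without turning the gripper. This point is 23 mm below the handle's top.
- handle: The same revolving handle; origin at its foot on its pin axis, 178 mm above the counter, z up. Plastic: more than 50 N of total finger force on it or on the valve (both fingers' squeeze added, plus any push) is too rough; a 10 N grip is plenty and slips before the stop is forced.
- wheel (a joint): Angle of the handwheel, rad: 0 = shut, a firm stop that does not yield. Grows counter-clockwise from above as the valve opens, 6 turns in all; starts 2.2 to 8.4, stays where left. At q the handle stands q counter-clockwise from the head unit's -x direction. Turning takes 0.13 N m, 3 N at the handle; more than about 8 N there means that the stop is reached.
- spanner: Adjustable spanner, 200 mm long, 11 mm thick, lying on the board beside the valve; a bystander. Origin mid-length on its underside.
- tape_roll: White roll of thread tape, 54 mm across, 14 mm high, lying on the board; a bystander. Origin centre of its underside.
- elbow: Brass pipe elbow, about 57 x 57 x 38 mm, on the counter; a bystander. Origin under its bend.
- calculator: Black desk calculator, 150 x 110 x 20 mm; a bystander. Origin centre of its underside.
- phone: Black phone lying flat, 150 x 73 x 9 mm; a bystander. Origin centre of its underside.
- stapler: Black stapler, 130 x 36 x 51 mm; a bystander. Origin centre of its underside.
- seed_tin: Tin of seed with a green label, 72 mm across, 75 mm high; a bystander. Origin centre of its underside.

How it is judged:
On the way, in this order (a step that is already met when the one before it is completed fails the run):
1. the valve is screwed fully shut (wheel within 0.08 rad of its stop) (value of joint wheel below 0.08 rad), for 0.2 s.
2. the wheel is backed off two turns (within 0.2 rad) (value of joint wheel between 12.366 and 12.766 rad), for 0.2 s.
At the end, for the whole second after the job is handed in: The wheel stands two turns (12.566 rad) from shut to within 0.2 rad (about 11 degrees), and the fingers still grip the revolving handle: it stands between them (grasp point within 15 mm of its axis and 35 mm of its grip point) with more than 1 N of contact (all of step 2 and contact force between the fingers and handle above 1 N and horizontal distance between the grasp point and handle_mid below 0.015 m and distance between the grasp point and handle_mid below 0.035 m); the arm keeps its last pose, push and grip.
It fails at once if the fingers squeezed or pushed the handle or valve with more than 50 N in all, or the arm struck the head unit (contact force between any of the fingers, the arm and head_unit above 50 N).
It fails at once if a bystander was moved by more than 20 mm (distance of any of spanner, tape_roll, elbow, calculator, phone, stapler, seed_tin from where it was at the start of the episode above 0.02 m).
It also fails if it takes over 70 s, if anything falls off the work surface, if the arm or the gripper's body presses on something with over 40 N, if the wrist force passes 120 N, or if a joint passes its speed limit or range.

### The arm

A 6-joint arm with a two-finger parallel gripper is mounted at the origin on the work surface. World frame = base frame: x ahead of the robot, y to its left, z up, the work surface at z = 0. Lengths are in m, angles in rad, forces in N, time in s.
With the tool pointing down it reaches from about 0.35 to 0.775 m from the base axis. Payload 5.5 kg.
Tool frame: the origin (TCP) lies between the finger pads; the fingertips stand 17 mm ahead of it and the grasp point (between the pads) lies 2 mm behind it (env.finger_overhang is the distance from the TCP to the fingertips, in m); z points along the fingers, y is the line along which they close (so a half turn about z gives the same grasp; the last joint's range is limited). The gripper opens to 85 mm and grips with 20 to 120 N. Pads are 22 mm wide; open, the fingers measure 114 mm over their backs; the gripper's body (76 mm by 85 mm) begins 54 mm behind the grasp point. The pads swing forward as they close: fully open they stand 13 mm farther back than shut.
Start: joints at [-1.438, 0.313, 0.046, 1.304, 0, 1.431], TCP at [0.155, -0.554, 0.248] pointing down, gripper open.
Joint ranges: [-2.76, 2.76], [-0.86, 1.69], [-1.03, 1.26], [-2.2, 2.34], [-1.47, 1.5], [-3.14, 3.14]. Speed limits (rad/s): [2.57, 2.57, 3.14, 3.14, 3.14, 3.14].

### API

Orientations are given as a unit quaternion [w, x, y, z].
In Python, from workcell import env gives the robot as it stands. The module is installed in compiled form; this text tells all that it offers.
- The arm moves only by the shell command python3 -m pendant 'ROWS' [FORCE]. ROWS is JSON, a list of rows, each a list of 5 numbers: the gripper's target within -1 to 1 (fully open at 1, half-way at 0, shut at -1), then the shift along the tool's x, y, z in m, then the turn about the tool's z in rad. A call has 1 to 8 rows; each row shifts and turns the commanded pose from where the row before left it, along the tool's axes as they then stand; what a row does not reach is not made up. A row lasts 1/8 s, in which the tool goes at most 62.5 mm and 10.7 degrees, less where a joint would pass 70% of its speed; a pose out of reach is approached as far as the arm can. A call with a gripper value outside its range is refused whole. The fingers move at their own pace and stop on an object; FORCE is the grip in N (left out, the last holds). Time passes only in rows, so rows that do not move let the fingers close. It gives the time, the measured TCP pose, the force, the opening and the grip force at its end, in the units of the state.
- env.get_state(): the state, without advancing time (a new reading comes with each control period).
- env.read_camera(name): name is "scene" or "top" or "wrist"; returns the picture (480x640x3 uint8, red, green, blue); there is no depth.
- env.calibration(name): a dict with "K" (3x3 intrinsics, pixels), "distortion" ([k1, k2, p1, p2, k3] as OpenCV has them; the pictures are not rectified), "T" (4x4, takes a point from camera to world coordinates); the wrist camera has in their place "tool_from_camera" (4x4, takes a point from camera to tool coordinates, whose origin is the TCP and whose axes are the flange's). Camera axes: x right, y down, z forward; pixel columns grow to the right and rows downward; lengths in m; the calibration is good to about 2 mm. A picture is of the moment at which its call begins: read the wrist's pose just before it. calibration takes no time and is no camera call.
- env.hand_in(): hands the job in; it is judged then, once.
Trained networks look in the newest picture that a camera, given by its name, has taken for a name from the list of things; names that differ only in an ending like _2 or _b are one class to them, and where a whole thing is asked for, a point or a joint stands for the part that bears it (a point fixed in the world has none). Each returns a list of dicts, best first, with "score" (0 to 1); they miss things now and then, are a little off and sometimes report something else, mostly with a low value. They report only what shows in the picture. A call takes as long as a camera call.
- env.recognise(camera, label): "centre" ([column, row] in pixels, amid what is visible of it).
The state is a dict: "clock": time; "joint_pos": joint angles; "qvel": joint speeds; "tau": joint torques, N m; "tcp_pos": TCP position; "orientation": TCP orientation; "wrist_force": force on the tool from outside, world axes, zero at the start; "ft_torque": the same for the moment, N m; "finger_gap": finger opening in m; "grip_force": force on a finger pad.
Only numpy, scipy, OpenCV 4.12 (cv2) and the standard library are available. Lean on these libraries where they do the work, as an engineer would, in place of code of your own. Each camera call takes 0.05 s, during which the arm holds its last target. There are 200 camera calls.

## Working session

There is one attempt and no reset: what is moved stays moved. The work goes in short steps, Python scripts to look and compute and a shell command to move; the robot and the scene stay as the last step left them, time stands still between calls to the robot, and variables do not carry over. Pictures are saved under pics/ and viewed, at most 10 in all, crops included, and the job is handed in when it is done.

```bash
mkdir -p pics
cat > h.py <<'E'
import numpy as np, cv2
from workcell import env
from scipy.spatial.transform import Rotation as R
def RT(q): return R.from_quat([q[1],q[2],q[3],q[0]]).as_matrix()
def camT(n,s=None):
    c=env.calibration(n)
    if n!="wrist": return c,np.array(c["T"])
    s=s or env.get_state(); T=np.eye(4); T[:3,:3]=RT(s["orientation"]); T[:3,3]=s["tcp_pos"]
    return c,T@np.array(c["tool_from_camera"])
def ray(n,px,z,s=None):
    c,T=camT(n,s)
    u=cv2.undistortPoints(np.array([[px]],float),np.array(c["K"]),np.array(c["distortion"]))[0,0]
    d=T[:3,:3]@[u[0],u[1],1]; o=T[:3,3]
    return o+d*(z-o[2])/d[2]
def proj(n,p,s=None):
    c,T=camT(n,s); Ti=np.linalg.inv(T)
    return cv2.projectPoints(np.array(p,float).reshape(-1,1,3),cv2.Rodrigues(Ti[:3,:3])[0],Ti[:3,3],np.array(c["K"]),np.array(c["distortion"]))[0][:,0]
def save(n,f): 
    im=env.read_camera(n); cv2.imwrite(f,im[:,:,::-1]); return im
E
python3 - <<'E'
from h import *
s=env.get_state(); print(s)
for n in ("scene","top"):
    save(n,f"pics/{n}1.png"); print(n,camT(n)[1].round(3).tolist())
    for l,z in (("wheel_hub",.183),("handle_mid",.212),("handle",.2),("head_unit",.1),("spanner",.02),("stapler",.03),("seed_tin",.04)):
        print(l,[(np.round(d["centre"],1).tolist(),round(d["score"],2),ray(n,d["centre"],z).round(3).tolist()) for d in env.recognise(n,l)[:2]])
E
```

```text
{'clock': 0.0, 'joint_pos': array([-1.43760445e+00,  3.14039209e-01,  4.49805086e-02,  1.30363143e+00,
       -1.16202849e-05,  1.43117377e+00]), 'qvel': array([ 0.00127075,  0.00061849,  0.0020101 , -0.00097014, -0.0017905 ,
        0.00067399]), 'tau': array([ 2.59586750e-04, -4.80629575e+01,  2.98531634e+01,  1.95407082e-02,
       -1.57505142e-04,  9.40271093e-06]), 'tcp_pos': array([ 0.1548386 , -0.5532483 ,  0.24738742]), 'orientation': array([-9.46913833e-04,  9.90710507e-01,  1.35984535e-01, -2.76550741e-06]), 'wrist_force': array([ 0.4958982 , -0.05747493,  0.32225453]), 'ft_torque': array([-0.00421392,  0.03032514, -0.01141871]), 'grip_force': 0.0, 'finger_gap': 0.0850623001784907}
scene [[-0.828, 0.39, -0.402, 1.168], [0.56, 0.594, -0.577, 0.854], [0.014, -0.704, -0.71, 1.213], [0.0, 0.0, 0.0, 1.0]]
wheel_hub [([348.8, 264.3], 0.62, [0.562, 0.124, 0.183])]
handle_mid [([352.0, 241.5], 0.46, [0.526, 0.086, 0.212])]
handle [([350.8, 243.0], 0.55, [0.524, 0.079, 0.2])]
head_unit [([351.7, 303.5], 0.76, [0.588, 0.179, 0.1])]
spanner [([381.4, 299.0], 0.77, [0.468, 0.163, 0.02])]
stapler [([228.5, 198.2], 0.98, [0.627, -0.435, 0.03])]
seed_tin [([494.8, 353.6], 0.87, [0.353, 0.465, 0.04]), ([349.0, 264.6], 0.2, [0.478, 0.024, 0.04])]
top [[-0.01, -0.993, 0.121, 0.417], [-1.0, 0.009, -0.012, 0.023], [0.011, -0.121, -0.993, 1.252], [0.0, 0.0, 0.0, 1.0]]
wheel_hub [([271.5, 233.4], 0.78, [0.545, 0.114, 0.183])]
handle_mid [([285.2, 240.8], 0.4, [0.524, 0.08, 0.212])]
handle [([287.8, 238.2], 0.44, [0.531, 0.074, 0.2])]
head_unit [([267.2, 232.9], 0.66, [0.556, 0.132, 0.1])]
spanner [([277.6, 263.7], 0.8, [0.481, 0.111, 0.02])]
stapler [([478.8, 207.3], 0.61, [0.631, -0.448, 0.03]), ([144.0, 308.4], 0.48, [0.363, 0.47, 0.03])]
seed_tin [([144.3, 311.6], 0.7, [0.355, 0.465, 0.04])]
```

```bash
python3 -c "
import cv2,numpy as np
a=cv2.imread('pics/top1.png');print(a.shape)"
```

```text
(480, 640, 3)
```

View pics/top1.png

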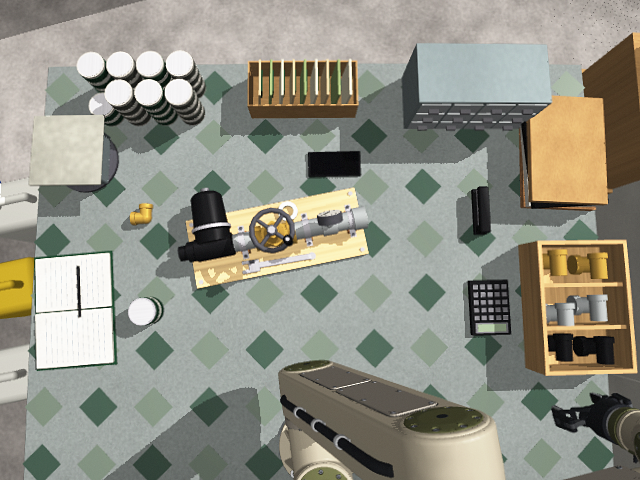

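View pics/scene1.png

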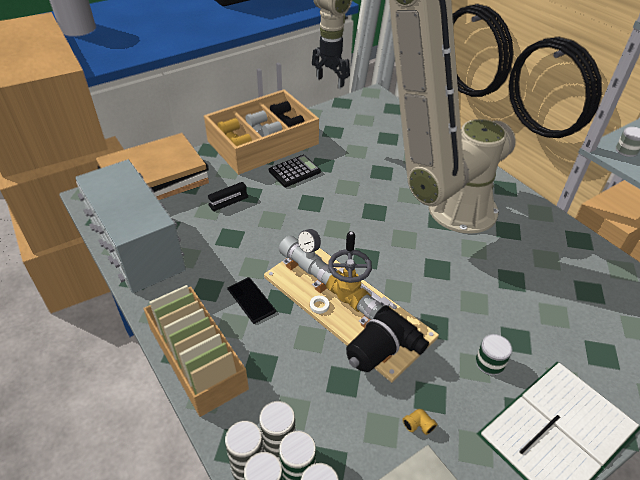

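The top view shows the handwheel at (271,231), with the handle at about (287,239). The gauge is to the right and the filter to the left. The scene view has the handle at (351,241). I get q ≈ 7.2 rad. Next: raise, turn, and go over the wheel.

```bash
python3 -m pendant '[[1,0,0,-0.015,-0.185],[1,0,0,-0.015,-0.185],[1,0,0,-0.015,-0.185],[1,0,0,-0.015,-0.185],[1,0,0,-0.015,-0.185],[1,0,0,-0.015,-0.185],[1,0,0,-0.015,-0.185],[1,0,0,-0.015,-0.185]]' 20
python3 - <<'E'
from h import *
s=env.get_state(); M=RT(s["orientation"]); print(M.round(3), M.T@(np.array([.53,.10,.37])-s["tcp_pos"]))
print(np.array(env.calibration("wrist")["tool_from_camera"]).round(3), env.calibration("wrist")["K"])
E
```

```text
clock: 1.8
tcp_pos: [0.1549, -0.5537, 0.3689]
orientation: [0.0, 0.638, 0.77, -0.0]
wrist_force: [-1.4, 0.8, 0.1]
finger_gap: 0.0855
grip_force: 0.0
[[-0.187  0.982  0.   ]
 [ 0.982  0.187 -0.   ]
 [-0.    -0.    -1.   ]] [ 0.5720739   0.49071724 -0.00127629]
[[ 0.001 -0.958 -0.285  0.072]
 [ 1.     0.     0.     0.002]
 [-0.    -0.285  0.958 -0.125]
 [ 0.     0.     0.     1.   ]] [[376.34761654   0.         315.01012441]
 [  0.         376.34761654 235.80215734]
 [  0.           0.           1.        ]]
```

```bash
python3 -m pendant '[[1,0.044,0.038,0,0],[1,0.044,0.038,0,0],[1,0.044,0.038,0,0],[1,0.044,0.038,0,0],[1,0.044,0.038,0,0],[1,0.044,0.038,0,0],[1,0.044,0.038,0,0],[1,0.044,0.038,0,0]]'
python3 -m pendant '[[1,0.044,0.038,0,0],[1,0.044,0.038,0,0],[1,0.044,0.038,0,0],[1,0.044,0.038,0,0],[1,0.044,0.034,0,0],[1,0,0,0,0],[1,0,0,0,0]]'
python3 - <<'E'
from h import *
s=env.get_state(); print(s["tcp_pos"],s["joint_pos"].round(2))
im=save("wrist","pics/w1.png")
for l,z in (("wheel_hub",.183),("handle_mid",.212),("handle",.207)):
    print(l,[(np.round(d["centre"],1).tolist(),round(d["score"],2),ray("wrist",d["centre"],z,s).round(4).tolist()) for d in env.recognise("wrist",l)[:2]])
import pickle; pickle.dump({k:s[k] for k in("tcp_pos","orientation")},open("w1.pkl","wb"))
E
```

```text
clock: 2.8
tcp_pos: [0.3908, -0.1509, 0.3686]
orientation: [0.001, 0.64, 0.768, 0.0]
wrist_force: [1.3, -0.0, -0.2]
finger_gap: 0.0852
grip_force: 0.0
clock: 3.68
tcp_pos: [0.5331, 0.0976, 0.3681]
orientation: [-0.0, 0.64, 0.769, -0.0]
wrist_force: [-0.3, -0.0, -0.3]
finger_gap: 0.0853
grip_force: 0.0
[0.53305165 0.0975622  0.36805169] [ 0.03  0.25  0.25  1.57 -0.    1.42]
wheel_hub [([341.0, 195.5], 0.66, [0.5537, 0.1167, 0.183])]
handle_mid [([304.3, 251.1], 0.64, [0.5312, 0.0729, 0.212])]
handle [([303.7, 246.2], 0.56, [0.5302, 0.0751, 0.207])]
```

View pics/w1.png

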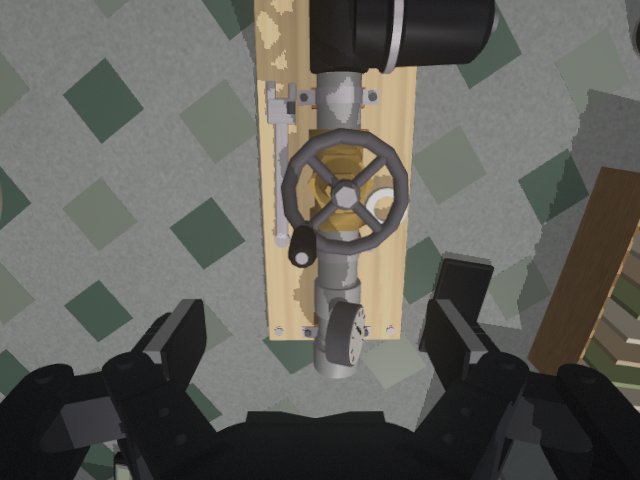

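The wrist view shows the hub nut at (345,197), the rim spanning columns 282–409 and rows 128–254, and the handle top at (301,259). The inlet pipe runs down to (337,365).

Run:
```python
from h import *; import pickle
s=pickle.load(open("w1.pkl","rb"))
f=lambda p,z: ray("wrist",p,z,s)[:2]
hub=f((345,197),.183); print("hub",hub)
rc=np.mean([f(p,.170) for p in((282,190),(409,190),(346,128),(346,254))],0); print("rim",rc,[np.round(f(p,.170)-rc,4) for p in((282,190),(409,190))])
h=f((301.5,259),.235); print("handle",h,h-rc,np.linalg.norm(h-rc),np.linalg.norm(h-hub))
b=[f(p,.018) for p in((256,0),(269,340),(400,340),(420,0))]
for i,j in((0,1),(3,2)): v=b[i]-b[j]; print("yaw",np.arctan2(-v[0],v[1]))
v=b[2]-b[1]; yw=np.arctan2(v[1],v[0]); print("edge yaw",yw)
a=np.arctan2(*(h-rc)[::-1]); print("q",(a-(np.pi+yw))%(2*np.pi)+2*np.pi, "ang",a)
# cross-check: project into scene/top
for n in("top","scene"):
    im=cv2.imread(f"pics/{n}1.png"); c=np.r_[rc,.183]
    P=[c,[h[0],h[1],.235],[h[0],h[1],.18]]+[[rc[0]+.0565*np.cos(t),rc[1]+.0565*np.sin(t),.17] for t in np.linspace(0,6.28,60)]
    p=proj(n,P); im=im.copy(); o=p[0]-[60,60]; o=o.astype(int)
    cr=cv2.resize(im[o[1]:o[1]+120,o[0]:o[0]+120],None,fx=5,fy=5,interpolation=cv2.INTER_CUBIC)
    for q in p: cv2.circle(cr,tuple(int(v) for v in (q-o+.5)*5),2,(0,0,255),-1)
    cv2.imwrite(f"pics/chk_{n}.png",cr)
a=[cv2.resize(cv2.imread(f"pics/chk_{n}.png"),(400,400)) for n in("top","scene")]; cv2.imwrite("pics/chk.png",np.hstack(a))
```

```text
hub [0.55719639 0.11605191]
rim [0.55846412 0.11834756] [array([-0.0546, -0.0085]), array([0.0536, 0.0117])]
handle [0.52950738 0.07437092] [-0.02895674 -0.04397664] 0.05265394428468229 0.05003984781953075
yaw 0.18419187362842065
yaw 0.19201434817875163
edge yaw 0.18209825906716445
q 7.089585811069616 ang -2.153093890632598
```

View pics/chk.png

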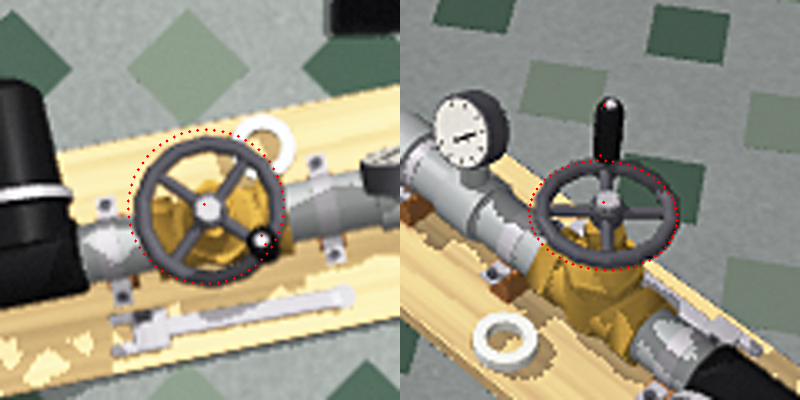

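Projections agree with the wheel to within about 3 mm. I'll use hub ≈ (0.556,0.115) and handle ≈ (0.5295,0.074), so q ≈ 7.1. Now move over the handle.

Run:
```python
from h import *
s=env.get_state(); M=RT(s["orientation"]); print(M.T@(np.array([.529,.0744,.262])-s["tcp_pos"]), M.round(3).tolist())
```

```text
[-0.02083575 -0.00790258  0.10673014] [[-0.179, 0.984, 0.001], [0.984, 0.179, -0.0], [-0.0, 0.001, -1.0]]
```

```bash
python3 -m pendant '[[0.1,-0.010,-0.004,0.03,0],[0.1,-0.011,-0.004,0.03,0],[0.1,0,0,0.03,0],[0.1,0,0,0.017,0],[0.1,0,0,0,0],[0.1,0,0,0,0]]' 20
python3 - <<'E'
from h import *
s=env.get_state(); print(s["tcp_pos"])
im=save("wrist","pics/w2.png")
for l,z in (("wheel_hub",.183),("handle_mid",.212),("handle",.207)):
    print(l,[(np.round(d["centre"],1).tolist(),round(d["score"],2),ray("wrist",d["centre"],z,s).round(4).tolist()) for d in env.recognise("wrist",l)[:2]])
import pickle; pickle.dump({k:s[k] for k in("tcp_pos","orientation")},open("w2.pkl","wb"))
E
```

```text
clock: 4.62
tcp_pos: [0.5295, 0.0748, 0.2624]
orientation: [0.001, 0.64, 0.768, 0.0]
wrist_force: [-0.5, -0.9, -0.1]
finger_gap: 0.047
grip_force: 0.0
[0.52954582 0.07479395 0.26241104]
wheel_hub [([365.9, 192.3], 0.78, [0.5528, 0.116, 0.183])]
handle_mid [([313.1, 275.5], 0.8, [0.531, 0.0744, 0.212])]
handle [([308.0, 272.4], 0.78, [0.5285, 0.0735, 0.207])]
```

View pics/w2.png

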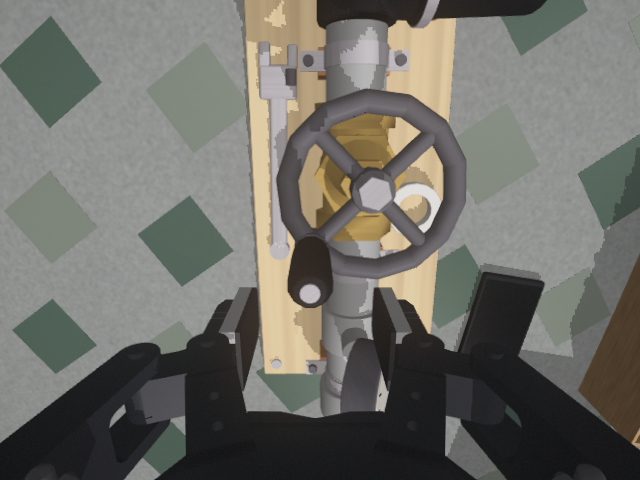

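The handle top is at (310,294), midway between the pads (about 236–395). The hub nut is at (374,192).

```bash
python3 - <<'E'
from h import *; import pickle
s=pickle.load(open("w2.pkl","rb"))
f=lambda p,z: ray("wrist",p,z,s)[:2]
hub=f((374,192),.183);h=f((310.5,293),.235); print(hub,h,np.linalg.norm(h-hub),np.arctan2(*(h-hub)[::-1]))
rc=np.mean([f(p,.168) for p in((278,183),(466,183),(372,89),(372,277))],0);print(rc)
E
python3 -m pendant '[[0.1,0,0,0.02,0],[0.1,0,0,0.02,0],[0.1,0,0,0.008,0],[-0.2,0,0,0,0],[-0.4,0,0,0,0],[-0.42,0,0,0,0],[-0.42,0,0,0,0]]' 20
```

```text
[0.5571072  0.11697696] [0.5297313  0.07536139] 0.04981260864520679 -2.1526551869554402
[0.55822684 0.11808869]
clock: 5.7
tcp_pos: [0.5289, 0.0753, 0.2139]
orientation: [0.0, 0.64, 0.768, -0.0]
wrist_force: [-3.8, -0.5, 3.2]
finger_gap: 0.025
grip_force: 1.9
```

```bash
python3 -m pendant '[[-0.46,0,0,0,0],[-0.46,0,0,0,0],[-0.46,0,0,0,0]]' 20;python3 -m pendant '[[-0.50,0,0,0,0],[-0.50,0,0,0,0],[-0.50,0,0,0,0]]' 20
```

```text
clock: 6.08
tcp_pos: [0.5292, 0.0754, 0.2133]
orientation: [0.0, 0.64, 0.768, -0.0]
wrist_force: [-3.0, 0.3, 2.1]
finger_gap: 0.0232
grip_force: 1.8
clock: 6.45
tcp_pos: [0.5292, 0.0753, 0.2133]
orientation: [0.0, 0.64, 0.768, -0.0]
wrist_force: [-4.3, -1.3, 2.5]
finger_gap: 0.0212
grip_force: 3.7
```

```bash
cat > c.py <<'E'
from h import *; import sys
# usage: c.py dir n step_deg : tool-frame chords from the present pose, circle about C
C=np.array([.5569,.117]); yaw=.187; r=.05
s=env.get_state(); M=RT(s["orientation"]); p=s["tcp_pos"]; d=p[:2]-C
phi=np.arctan2(d[1],d[0]); print("r",np.linalg.norm(d).round(4),"phi",phi.round(3),"q mod",round((phi-np.pi-yaw)%(2*np.pi),3),"z",p[2].round(4),"F",s["wrist_force"].round(1),"rad",round(float(s["wrist_force"][:2]@d/np.linalg.norm(d)),1),"grip",round(s["grip_force"],1))
if len(sys.argv)>1:
    k,n,st=int(sys.argv[1]),int(sys.argv[2]),np.radians(float(sys.argv[3]))
    prev=p[:2]; out=[]
    for i in range(1,n+1):
        t=C+r*np.array([np.cos(phi+k*i*st),np.sin(phi+k*i*st)]); v=M.T@np.r_[t-prev,0]; w=np.round(v[:2],4); prev=prev+(M@np.r_[w,0])[:2]; out.append(w.tolist())
    print(out)
E
python3 c.py -1 8 22.5
```

```text
r 0.05 phi -2.157 q mod 0.797 z 0.2133 F [-4.3 -1.3  2.5] rad 3.4 grip 3.7
[[0.0161, -0.0111], [0.019, -0.0041], [0.0192, 0.0035], [0.0164, 0.0105], [0.0111, 0.016], [0.0042, 0.0191], [-0.0035, 0.0192], [-0.0106, 0.0164]]
```

```bash
python3 -m pendant '[[-0.54,0,0,0,0],[-0.54,0.0161,-0.0111,0,0],[-0.54,0.0190,-0.0041,0,0],[-0.54,0.0192,0.0035,0,0]]' 20; python3 c.py
```

```text
clock: 6.95
tcp_pos: [0.5063, 0.1264, 0.2134]
orientation: [-0.0, 0.64, 0.768, -0.001]
wrist_force: [-2.5, -2.4, 3.1]
finger_gap: 0.0208
grip_force: 20.1
r 0.0515 phi 2.959 q mod 5.913 z 0.2134 F [-2.5 -2.4  3.1] rad 2.0 grip 20.1
```

```bash
python3 -m pendant '[[-0.51,0.0164,0.0105,0,0],[-0.51,0.0111,0.0160,0,0],[-0.51,0.0042,0.0191,0,0],[-0.51,-0.0035,0.0192,0,0],[-0.51,-0.0106,0.0164,0,0],[-0.51,0,0,0,0]]' 20; python3 c.py -1 12 22.5
python3 - <<'E'
from h import *
s=env.get_state()
for l,z in (("wheel_hub",.183),("handle_mid",.212)):
    save("wrist","pics/w3.png"); print(l,[(np.round(d["centre"],1).tolist(),round(d["score"],2),ray("wrist",d["centre"],z,s).round(4).tolist()) for d in env.recognise("wrist",l)[:2]])
E
```

```text
clock: 7.7
tcp_pos: [0.5863, 0.1573, 0.2134]
orientation: [0.001, 0.64, 0.768, -0.0]
wrist_force: [-0.5, -4.5, 2.8]
finger_gap: 0.021
grip_force: 19.3
r 0.0499 phi 0.94 q mod 3.895 z 0.2134 F [-0.5 -4.5  2.8] rad -3.9 grip 19.3
[[-0.0164, 0.0105], [-0.0193, 0.0033], [-0.019, -0.0043], [-0.0159, -0.0112], [-0.0104, -0.0165], [-0.0034, -0.0193], [0.0043, -0.019], [0.0113, -0.0159], [0.0165, -0.0104], [0.0192, -0.0034], [0.019, 0.0043], [0.016, 0.0113]]
wheel_hub [([294.2, 310.2], 0.86, [0.5809, 0.1466, 0.183]), ([293.4, 133.6], 0.19, [0.5677, 0.2237, 0.183])]
handle_mid [([318.1, 332.3], 0.73, [0.5903, 0.1544, 0.212])]
```

View pics/w3.png

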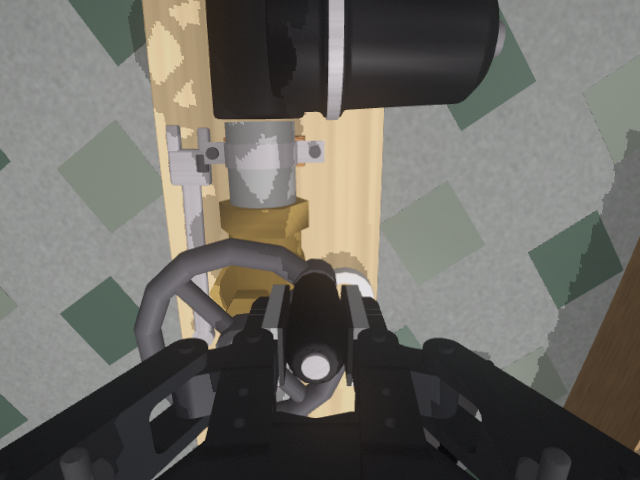

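The handle is between the pads with its top at (315,366), and the wheel has followed. Continuing with a lighter grip.

```bash
python3 -m pendant '[[-0.49,-0.0164,0.0105,0,0],[-0.49,-0.0193,0.0033,0,0],[-0.49,-0.0190,-0.0043,0,0],[-0.49,-0.0159,-0.0112,0,0]]' 20; python3 c.py; python3 -m pendant '[[-0.49,-0.0104,-0.0165,0,0],[-0.49,-0.0034,-0.0193,0,0],[-0.49,0.0043,-0.0190,0,0],[-0.49,0.0113,-0.0159,0,0]]' 20; python3 c.py -1 6 12
```

```text
clock: 8.4
tcp_pos: [0.596, 0.088, 0.2128]
orientation: [0.0, 0.64, 0.768, 0.0]
wrist_force: [-0.0, -0.1, 0.4]
finger_gap: 0.0219
grip_force: 0.0
r 0.0487 phi -0.638 q mod 2.317 z 0.2128 F [-0.  -0.1  0.4] rad 0.0 grip 0.0
clock: 8.9
tcp_pos: [0.5248, 0.0771, 0.2133]
orientation: [0.0, 0.64, 0.768, 0.0]
wrist_force: [-0.6, -0.4, 0.6]
finger_gap: 0.0217
grip_force: 0.0
r 0.0512 phi -2.249 q mod 0.706 z 0.2133 F [-0.6 -0.4  0.6] rad 0.7 grip 0.0
[[0.0094, -0.005], [0.0096, -0.0041], [0.0103, -0.002], [0.0104, 0.0003], [0.0102, 0.0024], [0.0095, 0.0044]]
```

Run:
```python
from h import *
s=env.get_state(); print(s["tcp_pos"],s["finger_gap"])
save("wrist","pics/w4.png"); print([(d["centre"],d["score"]) for d in env.recognise("wrist","handle")])
```

```text
[0.52477496 0.07712108 0.21327974] 0.021743345185029635
[([563.1, 203.1], 0.67)]
```

View pics/w4.png

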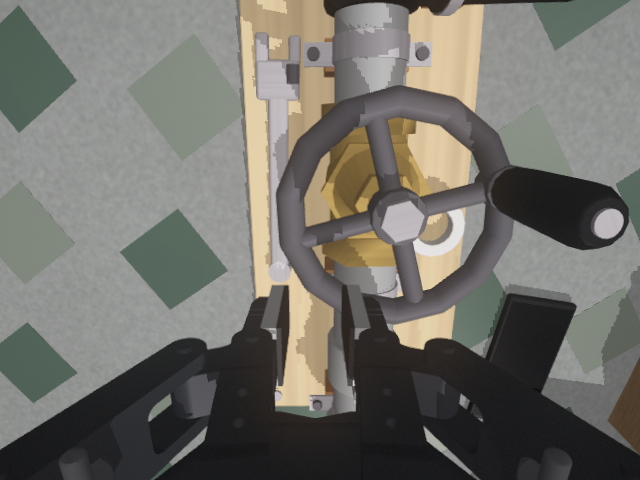

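It slipped out of the pads. The handle top is now at (608,222) and the hub at (400,217). I'll lift, open, and compute a regrasp.

```bash
python3 - <<'E'
from h import *
s=env.get_state()
f=lambda p,z: ray("wrist",p,z,s)[:2]
hub=f((401,217),.183);h=f((608,222),.235); print(hub,h,np.linalg.norm(h-hub),np.arctan2(*(h-hub)[::-1]))
a=np.arctan2(*(h-[.557,.117])[::-1]); print(a,(a-np.pi-.187)%(2*np.pi))
E
python3 -m pendant '[[-0.1,0,0,-0.03,0],[0.1,0,0,-0.02,0],[0.1,0,0,0,0]]' 20
```

```text
[0.55572001 0.11890659] [0.60217343 0.13901191] 0.050617629187997074 0.4084638643774692
0.453416386152858 3.4080090397426512
clock: 9.38
tcp_pos: [0.5273, 0.0775, 0.2648]
orientation: [0.002, 0.64, 0.768, 0.001]
wrist_force: [0.3, -1.1, -0.8]
finger_gap: 0.0473
grip_force: 0.0
```

```bash
python3 - <<'E'
from h import *
s=env.get_state(); M=RT(s["orientation"]); print(M.T@(np.array([.6022,.138,.262])-s["tcp_pos"]))
E
python3 -m pendant '[[0.1,0.023,0.042,0,0],[0.1,0.023,0.042,0,0],[0.1,0,0,0,0]]' 20
python3 - <<'E'
from h import *
s=env.get_state(); M=RT(s["orientation"]); print(s["tcp_pos"],M.T@(np.array([.6022,.138,.214])-s["tcp_pos"]))
im=save("wrist","pics/w5.png")
for l,z in (("handle_mid",.212),("handle",.207),("wheel_hub",.183)):
    print(l,[(np.round(d["centre"],1).tolist(),round(d["score"],2),ray("wrist",d["centre"],z,s).round(4).tolist()) for d in env.recognise("wrist",l)[:2]])
E
```

```text
[0.0459285  0.08463584 0.00312153]
clock: 9.75
tcp_pos: [0.6016, 0.1396, 0.2602]
orientation: [-0.001, 0.639, 0.769, -0.001]
wrist_force: [-0.6, 0.2, -1.0]
finger_gap: 0.0469
grip_force: 0.0
[0.6016468  0.1396299  0.26021932] [-0.00172394  0.00034654  0.04621792]
handle_mid [([314.5, 282.1], 0.93, [0.6041, 0.1367, 0.212]), ([245.6, 261.3], 0.64, [0.5688, 0.1413, 0.212])]
handle [([313.8, 276.6], 0.55, [0.6036, 0.1375, 0.207])]
wheel_hub [([244.9, 261.9], 0.84, [0.5648, 0.1292, 0.183])]
```

```bash
python3 -m pendant '[[0.1,-0.0015,0.001,0.02,0],[0.1,0,0,0.02,0],[0.1,0,0,0.006,0],[-0.2,0,0,0,0],[-0.45,0,0,0,0],[-0.51,0,0,0,0],[-0.51,0,0,0,0],[-0.51,0,0,0,0]]' 20; python3 c.py -1 8 22.5
```

```text
clock: 10.95
tcp_pos: [0.6012, 0.1368, 0.2185]
orientation: [0.0, 0.64, 0.768, 0.0]
wrist_force: [-4.0, -1.3, 5.1]
finger_gap: 0.0211
grip_force: 11.8
r 0.0486 phi 0.42 q mod 3.375 z 0.2185 F [-4.  -1.3  5.1] rad -4.2 grip 11.8
[[-0.0192, 0.0022], [-0.0183, -0.0067], [-0.0143, -0.0132], [-0.0083, -0.0177], [-0.0008, -0.0195], [0.0067, -0.0183], [0.0132, -0.0144], [0.0177, -0.0082]]
```

```bash
sed -i 's/C=np.array.*; yaw/C=np.array([.5560,.1165]); yaw/' c.py; python3 c.py -1 8 22.5; python3 -m pendant '[[-0.515,-0.0190,0.0015,0,0],[-0.515,-0.0183,-0.0067,0,0],[-0.515,-0.0143,-0.0132,0,0]]' 20; python3 c.py -1 6 22.5
```

```text
r 0.0496 phi 0.422 q mod 3.377 z 0.2185 F [-4.  -1.3  5.1] rad -4.2 grip 11.8
[[-0.0194, 0.0013], [-0.0183, -0.0067], [-0.0144, -0.0132], [-0.0083, -0.0177], [-0.0008, -0.0195], [0.0066, -0.0183], [0.0132, -0.0144], [0.0177, -0.0082]]
clock: 11.32
tcp_pos: [0.5943, 0.0829, 0.2185]
orientation: [0.001, 0.64, 0.769, 0.002]
wrist_force: [-0.3, 4.7, 6.3]
finger_gap: 0.0213
grip_force: 16.2
r 0.051 phi -0.72 q mod 2.234 z 0.2185 F [-0.3  4.7  6.3] rad -3.3 grip 16.2
[[-0.0081, -0.018], [-0.0015, -0.0194], [0.006, -0.0186], [0.0127, -0.0148], [0.0173, -0.0089], [0.0195, -0.0016]]
```

```bash
python3 -m pendant '[[-0.515,-0.0083,-0.0177,0,0],[-0.515,-0.0010,-0.0194,0,0],[-0.515,0.0066,-0.0183,0,0],[-0.515,0,0,0,0]]' 20; python3 c.py -1 6 10
```

```text
clock: 11.82
tcp_pos: [0.5374, 0.069, 0.2184]
orientation: [0.001, 0.64, 0.768, -0.001]
wrist_force: [-5.3, -4.4, 8.5]
finger_gap: 0.0211
grip_force: 16.6
r 0.051 phi -1.943 q mod 1.012 z 0.2184 F [-5.3 -4.4  8.5] rad 6.0 grip 16.6
[[0.0061, -0.0065], [0.0063, -0.0059], [0.0073, -0.0048], [0.008, -0.0035], [0.0085, -0.002], [0.0087, -0.0005]]
```

```bash
python3 -m pendant '[[-0.51,0.0061,-0.0065,-0.002,0],[-0.51,0.0063,-0.0059,0,0],[-0.51,0.0073,-0.0048,0,0],[-0.51,0.0080,-0.0035,0,0],[-0.51,0,0,0,0]]' 20; python3 c.py -1 6 6
```

```text
clock: 12.45
tcp_pos: [0.5114, 0.0931, 0.2186]
orientation: [-0.001, 0.64, 0.768, -0.002]
wrist_force: [-5.6, -2.5, 2.0]
finger_gap: 0.0213
grip_force: 15.9
r 0.0503 phi -2.659 q mod 0.296 z 0.2186 F [-5.6 -2.5  2. ] rad 6.1 grip 15.9
[[0.0052, -0.001], [0.0051, -0.0007], [0.0053, -0.0002], [0.0052, 0.0003], [0.0052, 0.0009], [0.005, 0.0014]]
```

```bash
python3 -m pendant '[[-0.505,0.005,-0.001,0,0],[-0.505,0.005,-0.0007,0,0],[-0.505,0,0,0,0]]' 20; python3 c.py;  python3 -m pendant '[[-0.505,0.003,0,0,0],[-0.505,0.002,0,0,0],[-0.505,0,0,0,0]]' 20; python3 c.py
python3 - <<'E'
from h import *
s=env.get_state(); save("wrist","pics/w6.png")
print([(d["centre"],d["score"],ray("wrist",d["centre"],.212,s)) for d in env.recognise("wrist","handle_mid")[:1]])
E
```

```text
clock: 12.82
tcp_pos: [0.5079, 0.1026, 0.2185]
orientation: [-0.001, 0.64, 0.768, -0.002]
wrist_force: [-5.5, -2.8, 2.2]
finger_gap: 0.0211
grip_force: 11.0
r 0.0501 phi -2.861 q mod 0.094 z 0.2185 F [-5.5 -2.8  2.2] rad 6.1 grip 11.0
clock: 13.2
tcp_pos: [0.5072, 0.1061, 0.2185]
orientation: [-0.0, 0.64, 0.768, -0.003]
wrist_force: [-5.3, -7.9, 2.0]
finger_gap: 0.0209
grip_force: 11.0
r 0.0499 phi -2.932 q mod 0.022 z 0.2185 F [-5.3 -7.9  2. ] rad 6.8 grip 11.0
[([316.5, 323.0], 0.65, array([0.51036811, 0.10411219, 0.212     ]))]
```

```bash
python3 -m pendant '[[-0.505,0.002,0,0,0],[-0.505,0,0,0,0]]' 20; python3 c.py;  python3 -m pendant '[[-0.505,0.002,0,0,0],[-0.505,0,0,0,0],[-0.505,0,0,0,0]]' 20; python3 c.py
```

```text
clock: 13.55
tcp_pos: [0.507, 0.1067, 0.2185]
orientation: [0.001, 0.641, 0.768, -0.004]
wrist_force: [-4.9, -12.9, 1.6]
finger_gap: 0.0213
grip_force: 11.7
r 0.0499 phi -2.944 q mod 0.01 z 0.2185 F [ -4.9 -12.9   1.6] rad 7.4 grip 11.7
clock: 13.92
tcp_pos: [0.5068, 0.1079, 0.2185]
orientation: [0.001, 0.641, 0.768, -0.005]
wrist_force: [-4.2, -15.4, 2.8]
finger_gap: 0.0213
grip_force: 13.4
r 0.0499 phi -2.969 q mod 6.269 z 0.2185 F [ -4.2 -15.4   2.8] rad 6.7 grip 13.4
```

View pics/w6.png

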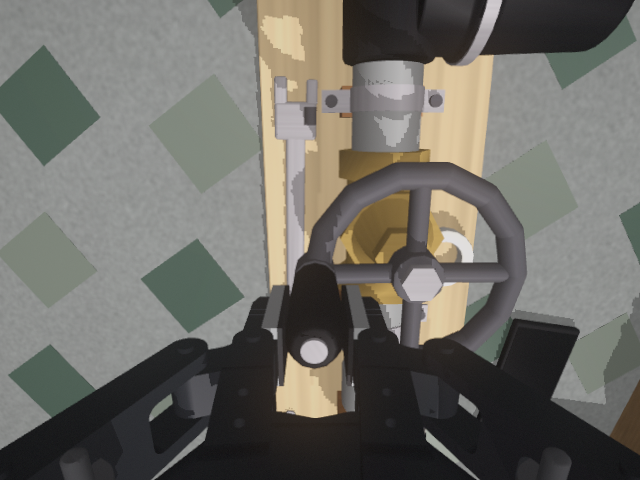

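The wheel is at the stop: tangential force rose to about 15 N without it turning, and the handle spoke at (315,265) is square to the pipe. Now relax and back off.

```bash
python3 -m pendant '[[-0.515,-0.004,0,0,0],[-0.515,0,0,0,0]]' 20; python3 c.py 1 16 22.5
```

```text
clock: 14.18
tcp_pos: [0.5069, 0.1071, 0.2185]
orientation: [-0.001, 0.64, 0.768, -0.002]
wrist_force: [-5.9, -3.1, 2.2]
finger_gap: 0.0211
grip_force: 16.9
r 0.05 phi -2.951 q mod 0.003 z 0.2185 F [-5.9 -3.1  2.2] rad 6.4 grip 16.9
[[-0.0191, 0.0039], [-0.0161, 0.011], [-0.0107, 0.0163], [-0.0036, 0.0192], [0.0039, 0.0191], [0.011, 0.0161], [0.0163, 0.0107], [0.0192, 0.0037], [0.0191, -0.004], [0.0161, -0.011], [0.0107, -0.0163], [0.0037, -0.0192], [-0.004, -0.0191], [-0.011, -0.0161], [-0.0163, -0.0107], [-0.0192, -0.0036]]
```

```bash
python3 -m pendant '[[-0.515,-0.0191,0.0039,0,0],[-0.515,-0.0161,0.0110,0,0],[-0.515,-0.0107,0.0163,0,0],[-0.515,-0.0036,0.0192,0,0],[-0.515,0,0,0,0]]' 20; python3 c.py 1 8 22.5
```

```text
clock: 14.8
tcp_pos: [0.5688, 0.0684, 0.2186]
orientation: [0.0, 0.64, 0.768, 0.0]
wrist_force: [3.6, 0.4, -3.7]
finger_gap: 0.0212
grip_force: 16.8
r 0.0498 phi -1.31 q mod 1.645 z 0.2186 F [ 3.6  0.4 -3.7] rad 0.6 grip 16.8
[[0.0051, 0.0188], [0.0121, 0.0153], [0.017, 0.0095], [0.0194, 0.0023], [0.0188, -0.0053], [0.0153, -0.0121], [0.0095, -0.017], [0.0023, -0.0194]]
```

```bash
python3 -m pendant '[[-0.515,0.0039,0.0191,0,0],[-0.515,0.0110,0.0161,0,0],[-0.515,0.0163,0.0107,0,0],[-0.515,0.0192,0.0037,0,0],[-0.515,0,0,0,0]]' 20; python3 c.py 1 8 22.5
```

```text
clock: 15.42
tcp_pos: [0.6044, 0.129, 0.2185]
orientation: [-0.002, 0.639, 0.769, -0.001]
wrist_force: [-6.9, 1.0, 1.9]
finger_gap: 0.0213
grip_force: 17.3
r 0.05 phi 0.254 q mod 3.208 z 0.2185 F [-6.9  1.   1.9] rad -6.4 grip 17.3
[[0.0188, -0.0051], [0.0155, -0.012], [0.0097, -0.0169], [0.0024, -0.0193], [-0.0051, -0.0189], [-0.0119, -0.0154], [-0.017, -0.0097], [-0.0193, -0.0025]]
```

```bash
python3 -m pendant '[[-0.515,0.0191,-0.0048,0,0],[-0.515,0.0161,-0.0112,0,0],[-0.515,0.0107,-0.0163,0,0],[-0.515,0.0037,-0.0192,0,0],[-0.515,0,0,0,0]]' 20; python3 c.py; python3 -m pendant '[[-0.515,-0.0040,-0.0191,0,0],[-0.515,-0.0110,-0.0161,0,0],[-0.515,-0.0163,-0.0107,0,0],[-0.515,-0.0192,-0.0036,0,0],[-0.515,0,0,0,0]]' 20; python3 c.py
```

```text
clock: 16.05
tcp_pos: [0.5454, 0.1658, 0.2186]
orientation: [0.001, 0.64, 0.769, -0.002]
wrist_force: [-1.6, -5.9, -2.1]
finger_gap: 0.0208
grip_force: 17.1
r 0.0504 phi 1.782 q mod 4.737 z 0.2186 F [-1.6 -5.9 -2.1] rad -5.4 grip 17.1
clock: 16.68
tcp_pos: [0.5068, 0.1066, 0.2186]
orientation: [-0.0, 0.641, 0.768, -0.001]
wrist_force: [-0.9, -3.4, -5.3]
finger_gap: 0.021
grip_force: 16.9
r 0.0502 phi -2.942 q mod 0.012 z 0.2186 F [-0.9 -3.4 -5.3] rad 1.5 grip 16.9
```

One turn done and still gripped, with low forces. Second turn.

```bash
python3 -m pendant '[[-0.515,-0.0191,0.0039,0,0],[-0.515,-0.0161,0.0110,0,0],[-0.515,-0.0107,0.0163,0,0],[-0.515,-0.0036,0.0192,0,0],[-0.515,0,0,0,0]]' 20; python3 c.py; python3 -m pendant '[[-0.515,0.0039,0.0191,0,0],[-0.515,0.0110,0.0161,0,0],[-0.515,0.0163,0.0107,0,0],[-0.515,0.0192,0.0037,0,0],[-0.515,0,0,0,0]]' 20; python3 c.py
```

```text
clock: 17.3
tcp_pos: [0.5681, 0.0682, 0.2187]
orientation: [0.001, 0.64, 0.768, 0.0]
wrist_force: [3.0, -1.1, -7.3]
finger_gap: 0.0217
grip_force: 16.8
r 0.0498 phi -1.326 q mod 1.629 z 0.2187 F [ 3.  -1.1 -7.3] rad 1.8 grip 16.8
clock: 17.92
tcp_pos: [0.6042, 0.1296, 0.2187]
orientation: [-0.002, 0.639, 0.769, -0.001]
wrist_force: [-4.5, 1.4, -6.2]
finger_gap: 0.0212
grip_force: 17.0
r 0.05 phi 0.265 q mod 3.219 z 0.2187 F [-4.5  1.4 -6.2] rad -4.0 grip 17.0
```

```bash
python3 -m pendant '[[-0.515,0.0191,-0.0042,0.001,0],[-0.515,0.0161,-0.0110,0,0],[-0.515,0.0107,-0.0163,0,0],[-0.515,0.0037,-0.0192,0,0],[-0.515,0,0,0,0]]' 20; python3 c.py; python3 -m pendant '[[-0.515,-0.0040,-0.0191,0,0],[-0.515,-0.0110,-0.0161,0,0],[-0.515,-0.0163,-0.0107,0,0],[-0.515,-0.0192,-0.0036,0,0],[-0.515,0,0,0,0],[-0.515,0,0,0,0]]' 20; python3 c.py
python3 - <<'E'
from h import *
save("wrist","pics/w7.png")
E
```

```text
clock: 18.55
tcp_pos: [0.5463, 0.1659, 0.2186]
orientation: [0.001, 0.64, 0.768, -0.001]
wrist_force: [-1.7, -5.8, -6.4]
finger_gap: 0.0207
grip_force: 17.1
r 0.0504 phi 1.765 q mod 4.72 z 0.2186 F [-1.7 -5.8 -6.4] rad -5.4 grip 17.1
clock: 19.3
tcp_pos: [0.5069, 0.1072, 0.2186]
orientation: [0.0, 0.64, 0.768, -0.001]
wrist_force: [-5.6, -3.6, -2.9]
finger_gap: 0.0207
grip_force: 17.5
r 0.05 phi -2.954 q mod 0.001 z 0.2186 F [-5.6 -3.6 -2.9] rad 6.2 grip 17.5
```

View pics/w7.png

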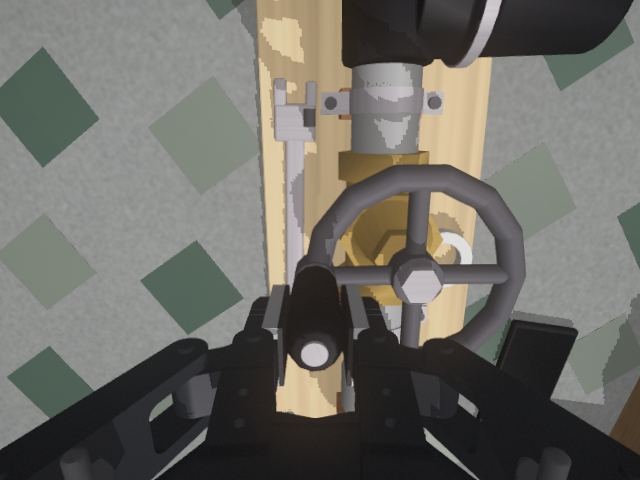

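The view matches the shut-stop picture, now two turns on. The handle is between the pads with its top at (315,354), and the grip is 17 N. Handing in.

```bash
python3 -c "
from workcell import env
print(env.hand_in())"
```

```text
the job is handed in; nothing more can be done
None
```

The valve was turned to its shut stop, then backed off two full turns, and the job was handed in with the gripper still holding the handle at about 17 N. On the way to shut, the handle slipped out of the grip once and was re-gripped; I got no verdict back on the run.

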